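Mount the headset rack on its ball and hang the headsets

TASK

Set up the headset rack on the desk: raise its clamp lever, lower the rack's coupler over the ball of the desk mount so that it sits flat on the base plate with the rail parallel to the plate's long side, and press the lever all the way down to lock it. Only then hang every headset that is on the desk over the rail by its headband, an ear cup on each side, hanging freely, and leave the mug, stapler, calculator, remote and mouse alone.

Things in the scene. Friction and masses are not known exactly. Their poses are not given: they have to be found in the camera images.
- mount: Ball mount fixed to the desk: dark steel base plate 120 (x) x 160 (y) x 8 mm, a neck 14 mm across, and on it a steel ball of 38 mm. Origin: centre of the plate's underside, on the desk; z up; y along the plate's long side. Ball's centre 43 mm above the origin.
- ball (a point): Centre of the mount's ball, 43 mm above the desk.
- rack: Loose headset rack, about 0.8 kg, a T on a foot: flange 100 x 100 x 8 mm, coupler housing 58 mm square up to z = 64 mm, 18 mm post, rail along its y. Origin: centre of the flange's underside; z up. Starts standing on the desk, lever down. Seated: origin 8 mm above the desk over the mount's origin, y along the mount's y (either way round).
- socket (a point): Where the ball's centre lies when seated: on the rack's z axis, 35 mm above its origin. The housing is open below: a 46 x 46 mm well with straight walls, so the ball has 4 mm of play each way. A pawl worked by the lever swings in under the ball: it blocks the well while the lever is down and is clear of it from 0.6 rad up.
- rail_mid (a point): Middle of the rail's axis, 155 mm above the rack's origin. Round steel rail, 12 mm diameter, 165 mm to either side, with 17 mm ball end caps. Around its middle a rubber block 22 (x) x 30 (y) x 30 (z) mm, centred on this point, top 170 mm above the rack's origin: grip the rack here.
- clamp_lever (a joint): Clamp lever of the coupler (rad): 0 = down, level, locked (start); 1.0 = fully up. Hinge along the rack's y axis at point lever_hinge. Hinge friction about 0.05 N m, no spring: stays where it is left. A light pinch (about 6 N) lets the pad pivot between the fingers; a hard one tips the rack. Down, the underside of the pad is 42 mm above the desk, so it can also be lifted from below.
- lever_hinge (a point): Hinge axis of the lever, at x = -36 mm, y = 0, z = 47 mm in the rack's frame.
- lever_tip (a point): Middle of the lever's rubber pad, 85 mm from the hinge; pad 32 mm long, 18 mm wide (along the rack's y), 10 mm thick, ending 100 mm from the hinge; lever bar 12 mm wide, 8 mm thick. Lever down: level with the hinge, x = -121 mm in the rack's frame; raising it moves the tip up and towards the post.
- headset1: Headset, may be absent (None): rigid black inverted U, 0.15 kg, 148 mm ear to ear (x), 50 mm deep (y), 142 mm high, standing on its two flat-bottomed ear cups (56 mm high, 100 mm apart). On top a grey cushion block 44 (x) x 26 (y) x 20 (z) mm, top at 142 mm: grip it across y, fingertips no lower than 122 mm, clear of the rail. Origin: between the cups' undersides; z up.
- crown1 (a point): Underside of the middle of headset1's headband, 118 mm above its origin: rests on the rail's top (161 mm above the rack's origin) when hung, the headset's x across the rail (either way round). The headband is a shallow V, 22 mm deep in y, that centres itself. Four headsets fit, e.g. 62 and 130 mm either side of the rail's middle.
- headset2: Another headset, same as headset1; may be absent (None).
- crown2 (a point): Underside of the middle of headset2's headband, 118 mm above its origin: rests on the rail's top (161 mm above the rack's origin) when hung, the headset's x across the rail (either way round). The headband is a shallow V, 22 mm deep in y, that centres itself. Four headsets fit, e.g. 62 and 130 mm either side of the rail's middle.
- headset3: Another headset, same as headset1; may be absent (None).
- crown3 (a point): Underside of the middle of headset3's headband, 118 mm above its origin: rests on the rail's top (161 mm above the rack's origin) when hung, the headset's x across the rail (either way round). The headband is a shallow V, 22 mm deep in y, that centres itself. Four headsets fit, e.g. 62 and 130 mm either side of the rail's middle.
- headset4: Another headset, same as headset1; may be absent (None).
- crown4 (a point): Underside of the middle of headset4's headband, 118 mm above its origin: rests on the rail's top (161 mm above the rack's origin) when hung, the headset's x across the rail (either way round). The headband is a shallow V, 22 mm deep in y, that centres itself. Four headsets fit, e.g. 62 and 130 mm either side of the rail's middle.
- mug: Bystander, leave alone: mug. White, 76 mm wide, 90 mm high. Origin at the centre of its underside.
- stapler: Bystander, leave alone: stapler. 130 x 32 x 46 mm, lying along its x. Origin at the centre of its underside.
- calculator: Bystander, leave alone: calculator. 130 x 85 x 15 mm, flat on the desk. Origin at the centre of its underside.
- remote: Bystander, leave alone: remote control. 160 x 46 x 20 mm, on a blue folder. Origin at the centre of its underside.
- mouse: Bystander, leave alone: computer mouse. 100 x 58 x 32 mm. Origin at the centre of its underside.
There are look-alikes about, which are no part of the job. Leave any yellow look-alike of the headset4 alone.

How it is judged (in metres and radians):
On the way, in this order (a step that is already met when the one before it is completed fails the run):
1. the lever is raised while the rack is still off the ball (value of joint clamp_lever above 0.6 rad and not (distance between socket and ball below 0.009 m)), for 0.2 s.
2. the coupler sits over the ball, flat on the plate, lever still up (distance between socket and ball below 0.009 m and angle between rack's own z axis and vertical below 0.08 rad and value of joint clamp_lever above 0.3 rad), for 0.2 s.
3. the lever is pressed down: locked (distance between socket and ball below 0.009 m and angle between rack's own z axis and vertical below 0.08 rad and value of joint clamp_lever below 0.12 rad), for 0.3 s.
At the end, for the whole second after the job is handed in: Rack seated on the ball (socket within 9 mm of its centre, tilt < 0.08 rad), rail within 0.25 rad of the plate's long side, lever < 0.12 rad; every headset present at rest on the rail: crown within 20 mm sideways, 150-176 mm above the rack's origin, on the rail's length, tilt < 0.35 rad (all of step 3 and angle between the y axis of rack and the y axis of mount, either way round below 0.25 rad and linear speed of rack below 0.03 m/s and x of crown1 in the frame of rack between -0.02 and 0.02 m and z of crown1 in the frame of rack between 0.15 and 0.176 m and y of crown1 in the frame of rack between -0.165 and 0.165 m and angle between each of headset1, headset2, headset3, headset4's own z axis and vertical below 0.35 rad and linear speed of each of headset1, headset2, headset3, headset4 below 0.04 m/s and x of crown2 in the frame of rack between -0.02 and 0.02 m and z of crown2 in the frame of rack between 0.15 and 0.176 m and y of crown2 in the frame of rack between -0.165 and 0.165 m and x of crown3 in the frame of rack between -0.02 and 0.02 m and z of crown3 in the frame of rack between 0.15 and 0.176 m and y of crown3 in the frame of rack between -0.165 and 0.165 m and x of crown4 in the frame of rack between -0.02 and 0.02 m and z of crown4 in the frame of rack between 0.15 and 0.176 m and y of crown4 in the frame of rack between -0.165 and 0.165 m); the robot touches nothing.
It fails at once if the mug, stapler, calculator, remote or mouse is shifted more than 4 cm (distance of any of mug, stapler, calculator, remote, mouse from where it was at the start of the episode above 0.04 m).
It fails at once if a headset is hung on the rail before the rack is seated and locked (((x of crown1 in the frame of rack between -0.02 and 0.02 m and z of crown1 in the frame of rack between 0.15 and 0.176 m and y of crown1 in the frame of rack between -0.165 and 0.165 m and angle between headset1's own z axis and vertical below 0.35 rad and linear speed of headset1 below 0.04 m/s) or (x of crown2 in the frame of rack between -0.02 and 0.02 m and z of crown2 in the frame of rack between 0.15 and 0.176 m and y of crown2 in the frame of rack between -0.165 and 0.165 m and angle between headset2's own z axis and vertical below 0.35 rad and linear speed of headset2 below 0.04 m/s) or (x of crown3 in the frame of rack between -0.02 and 0.02 m and z of crown3 in the frame of rack between 0.15 and 0.176 m and y of crown3 in the frame of rack between -0.165 and 0.165 m and angle between headset3's own z axis and vertical below 0.35 rad and linear speed of headset3 below 0.04 m/s) or (x of crown4 in the frame of rack between -0.02 and 0.02 m and z of crown4 in the frame of rack between 0.15 and 0.176 m and y of crown4 in the frame of rack between -0.165 and 0.165 m and angle between headset4's own z axis and vertical below 0.35 rad and linear speed of headset4 below 0.04 m/s)) and (distance between socket and ball above 0.015 m or value of joint clamp_lever above 0.3 rad)).
Of headset1, headset2, headset3, headset4 only 2 to 4 are there at a start; the rules pass over those that are not, and their reading is None.
At some moment in a run one of headset1, headset2, headset3, headset4 may be knocked a few centimetres aside while the robot is not near it.
It also fails if it takes over 210 s, if anything falls off the work surface, if the arm or the gripper's body presses on something with over 40 N, if the wrist force passes 120 N, or if a joint passes its speed limit or range.

ROBOT

A 6-joint arm with a two-finger parallel gripper is mounted at the origin on the work surface. World frame = base frame: x ahead of the robot, y to its left, z up, the work surface at z = 0. Lengths are in m, angles in degrees, forces in N, time in s.
With the tool pointing down it reaches from about 0.25 to 0.8 m from the base axis. Payload 3.9 kg.
Tool frame: the origin (TCP) lies at the centre of the arm's flange, where the gripper is bolted on; the fingertips stand 173 mm ahead of it and the grasp point (between the pads) lies 155 mm ahead of it; z points along the fingers, y is the line along which they close (so a half turn about z gives the same grasp; the last joint's range is limited). The gripper opens to 85 mm and grips with 20 to 120 N. Pads are 22 mm wide; open, the fingers measure 114 mm over their backs; the gripper's body (76 mm by 85 mm) begins 54 mm behind the grasp point. The pads swing forward as they close: fully open they stand 13 mm farther back than shut.
Start: joints at [-75.057, 14.897, -7.913, 67.191, 0, 90], TCP at [0.135, -0.507, 0.405] pointing down, gripper open.
Joint ranges: [-159.42, 159.42], [-47.68, 98.78], [-73.54, 78.23], [-108.79, 121.32], [-90, 84.71], [-180, 180]. Speed limits (degrees/s): [147.25, 147.25, 180, 180, 180, 180].

INTERFACE

Orientations are given as a 3x3 rotation matrix whose columns are the frame's x, y, z axes.
In Python, from rig import arm, claw, solver, telemetry, grab_frame, get_calibration, finish_job, spotter gives the robot as it stands. The module is installed in compiled form; this text tells all that it offers. Calls block until the motion is done:
- arm.move_ptp(position, orientation): joint-space move of the TCP to a pose.
- arm.move_l(position, vel=0.15, rot=None, threshold=None): straight line of the TCP; rot=None keeps the orientation; vel is the mean speed in m/s. With threshold (N) it stops when the force on the tool has changed by that much, and returns True; else False.
- arm.move_joints(angles): joint-space move.
- claw.open_jaws() and claw.close_gripper(grip_force=None): open the fingers fully, or close them until they stop; grip_force is the grip in N (None keeps the last).
- arm.pause(seconds).
- solver.ik(position, orientation): joint angles nearest the present ones, or None.
- telemetry.state(): the state.
- grab_frame(name): name is "scene" or "side" or "wrist"; returns (picture, depth): 420x560x3 uint8, blue, green, red; 420x560 float32, m along the optical axis (not along the pixel's ray), 0 where there is no reading.
- get_calibration(name): a dict with "vfov" (degrees; the focal length in pixels is half the picture's height over the tangent of half this angle, whatever the lens; pixels are square), "cx", "cy" (the principal point, pixels), "rvec" (rotation vector, rad) and "tvec" (3), from world to camera coordinates, as OpenCV has them; the wrist camera has in their place "tool_from_camera" (4x4, takes a point from camera to tool coordinates, whose origin is the TCP and whose axes are the flange's). Camera axes: x right, y down, z forward; pixel columns grow to the right and rows downward; lengths in m; the calibration is good to about 2 mm. The wrist camera is an equidistant fisheye: a pixel r from the principal point sees the ray r / f radians off the axis. A picture is of the moment at which its call begins: read the wrist's pose just before it. get_calibration takes no time and is no camera call.
A pose or a line that the arm cannot do raises arm.Unreachable and nothing moves.
- finish_job(): hands the job in; it is judged then, once.
Trained networks look in the newest picture that a camera, given by its name, has taken for a name from the list of things; names that differ only in an ending like _2 or _b are one class to them, and where a whole thing is asked for, a point or a joint stands for the part that bears it (a point fixed in the world has none). Each returns a list of dicts, best first, with "score" (0 to 1); they miss things now and then, are a little off and sometimes report something else, mostly with a low value. They report only what shows in the picture. A call takes as long as a camera call. They do not tell look-alikes from the thing itself.
- spotter.spot_in(query, camera): "xyz" ([x, y, z] in m, in world coordinates, good to about 4 mm: the middle of the surface that is visible of it).
- spotter.tip_of(query, camera): "xyz" ([x, y, z] in m, in world coordinates, good to about 4 mm: a listed point, or the origin of a listed thing).
The state is a dict: "time_s": time; "joint_positions": joint angles; "qd": joint speeds; "tau": joint torques, N m; "position": TCP position; "eef_rot": TCP orientation; "ft_force": force on the tool from outside, world axes, zero at the start; "torque": the same for the moment, N m; "grip_width": opening from 0.0 (shut) to 1.0 (fully open); "finger_force": force on a finger pad.
Only numpy, scipy, OpenCV 4.12 (cv2) and the standard library are available. Lean on these libraries where they do the work, as an engineer would, in place of code of your own. Each camera call takes 0.05 s, during which the arm holds its last target. There are 200 camera calls.

## Working session

There is one attempt and no reset: what is moved stays moved. The work goes in short steps, each a Python script; the robot and the scene stay as the last script left them, time stands still between calls to the robot, and variables do not carry over. Pictures are saved under pics/ and viewed, at most 14 in all, crops included, and the job is handed in when it is done.

```bash
mkdir -p pics
python3 - <<'E'
from rig import *
import cv2,numpy as np
for n in("scene","side"):
    p,d=grab_frame(n); cv2.imwrite(f"pics/{n}0.png",p)
    print(n,get_calibration(n))
    np.save(f"{n}0.npy",d)
    for q in("mount","ball","rack","socket","rail_mid","lever_hinge","lever_tip","headset1","crown1","mug","stapler","calculator","remote","mouse"):
        r=spotter.tip_of(q,n); print(q,[(np.round(x["xyz"],3).tolist(),round(x["score"],2)) for x in r])
print(get_calibration("wrist")); print(telemetry.state())
E
```

```text
scene {'vfov': 56.01191965390921, 'cx': 280.6543377452899, 'cy': 211.09118505779034, 'rvec': array([ 1.99705641,  1.08763241, -0.55615052]), 'tvec': array([-0.25468507, -0.16156217,  1.71167561])}
mount [([0.619, -0.0, 0.001], 0.61)]
ball [([0.626, -0.002, 0.045], 0.63)]
rack [([0.503, 0.319, 0.001], 0.84), ([0.78, -0.163, -0.001], 0.66)]
socket []
rail_mid [([0.503, 0.323, 0.15], 0.91)]
lever_hinge [([0.499, 0.292, 0.045], 0.49)]
lever_tip [([0.49, 0.205, 0.048], 0.52)]
headset1 [([0.398, -0.356, 0.0], 0.79), ([0.596, -0.317, 0.001], 0.74), ([0.403, -0.158, 0.003], 0.69), ([0.214, -0.397, -0.002], 0.68), ([0.56, -0.464, -0.003], 0.6)]
crown1 [([0.403, -0.354, 0.116], 0.88), ([0.403, -0.159, 0.116], 0.82), ([0.603, -0.318, 0.12], 0.77), ([0.217, -0.396, 0.118], 0.77), ([0.558, -0.464, 0.117], 0.56)]
mug [([0.778, -0.165, -0.004], 0.93)]
stapler [([0.75, 0.208, -0.003], 0.87)]
calculator [([0.381, 0.06, 0.0], 0.67), ([0.561, -0.463, -0.001], 0.52), ([0.399, -0.355, -0.003], 0.32)]
remote [([0.703, 0.405, 0.008], 0.6)]
mouse [([0.784, 0.071, -0.001], 0.78)]
side {'vfov': 53.98600855933
[... 1667 characters left out ...]
3e+01,
        1.14953244e-03,  8.99994075e+01]), 'qd': array([ 0.02152993,  0.1209069 , -0.07264812, -0.01626731,  0.06115665,
       -0.02459122]), 'tau': array([-3.92154707e-04, -4.05612624e+01,  2.54231465e+01,  1.28497632e-03,
        5.50495338e-05,  8.43499830e-07]), 'position': array([ 0.13539201, -0.50722367,  0.40472756]), 'eef_rot': array([[ 9.66170923e-01,  2.57902592e-01,  2.92847987e-05],
       [ 2.57902593e-01, -9.66170923e-01, -3.19166702e-05],
       [ 2.00627290e-05,  3.83895842e-05, -9.99999999e-01]]), 'ft_force': array([-0.27034626, -0.45637738, -0.08598854]), 'torque': array([ 0.05924314, -0.04086431, -0.01962086]), 'finger_force': 0.0, 'grip_width': 0.9999756246349456}
```

View pics/scene0.png

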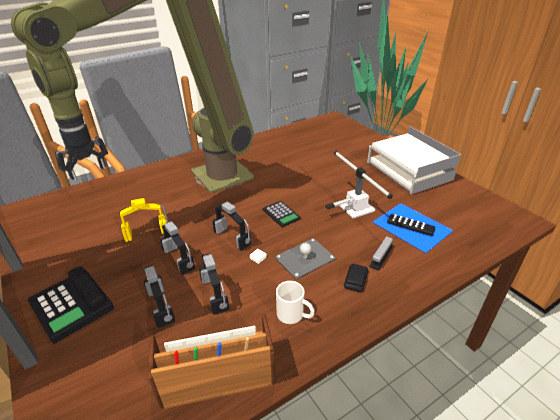

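View pics/side0.png

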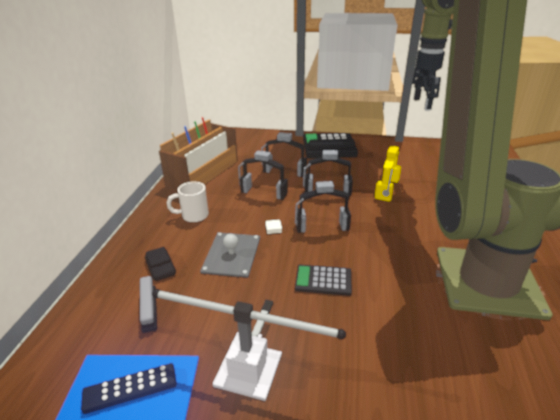

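Four black headsets are at scene pixels (178,245), (232,225), (158,295) and (213,283). The yellow look-alike at (143,215), world (0.21,-0.40), is not to be touched. The rack is at (355,200), with its lever pointing to -y, and the mount is at (305,258). Next I'll get the yaws from the depth data.

```bash
cat > h.py <<'E'
from rig import *
import cv2,numpy as np
from scipy.spatial.transform import Rotation as R
def rotdown(yaw):  # tool y along world yaw (rad), tool z down
    y=np.array([np.cos(yaw),np.sin(yaw),0]); z=np.array([0,0,-1.]); return np.c_[np.cross(y,z),y,z]
def cloud(n,d):
    c=get_calibration(n); f=210/np.tan(np.radians(c["vfov"]/2))
    v,u=np.mgrid[:420,:560]; P=np.stack([(u-c["cx"])/f*d,(v-c["cy"])/f*d,d],-1)[d>0]
    return (P-c["tvec"])@cv2.Rodrigues(c["rvec"])[0]
def both(): return np.vstack([cloud(n,grab_frame(n)[1]) for n in("scene","side")])
def near(P,xy,r,z0,z1): return P[(np.hypot(*(P[:,:2]-xy).T)<r)&(P[:,2]>z0)&(P[:,2]<z1)]
def rect(Q):
    (c,(w,h),a)=cv2.minAreaRect((Q[:,:2]*1000).astype(np.float32))
    if h>w: w,h,a=h,w,a+90
    return np.round(np.array(c)/1000,4),round(w),round(h),(a+90)%180-90   # long-side angle, deg
def pca(Q):
    q=Q[:,:2]-Q[:,:2].mean(0); s=np.linalg.svd(q,full_matrices=False); v=s[2][0]
    return np.round(Q[:,:2].mean(0),4),(np.degrees(np.arctan2(v[1],v[0]))+90)%180-90
E
python3 - <<'E'
from h import *
S,D=[cloud(n,np.load(n+"0.npy")) for n in("scene","side")]
for nm,P in(("scene",S),("side",D),("both",np.vstack([S,D]))):
    print(nm)
    for c in((.403,-.355),(.602,-.317),(.402,-.159),(.559,-.466)):
        Q=near(P,c,.06,.126,.15); print(c,len(Q),rect(Q),Q[:,2].max(), pca(near(P,c,.09,.06,.15))[1])
    Q=near(P,(.622,-.001),.12,.005,.013);print("mount",len(Q),rect(Q)); 
    Q=near(P,(.622,-.001),.03,.035,.07);print("ball",Q.mean(0),Q.max(0))
    Q=near(P,(.503,.323),.2,.14,.167);print("rail",len(Q),rect(Q),pca(Q))
    Q=near(P,(.503,.323),.03,.165,.18);print("block",len(Q),rect(Q))
    Q=near(P,(.495,.22),.05,.044,.058);print("lever",len(Q),rect(Q),pca(Q))
    Q=near(P,(.503,.323),.08,.005,.012);print("flange",len(Q),rect(Q))
# reach of lever arc
yr=np.radians(83.5); R0=rotdown(yr+np.pi/2); hinge=np.array([.503,.323,0])
for k in range(2):
  R0=rotdown(yr+np.pi/2+k*np.pi)
  for a in(0,.3,.6,.9):
    ax=np.array([-np.sin(yr),np.cos(yr),0])
    Rk=R.from_rotvec(ax*(a-.9)).as_matrix()@R0
    X=np.array([np.cos(yr),np.sin(yr),0]); p=np.array([.503,.323,.047])-.036*X+.085*(-np.cos(a)*X+np.sin(a)*np.array([0,0,1]))
    print(a,Rk[:,2],p,solver.ik(p-.155*Rk[:,2],Rk))
E
```

```text
scene
(0.403, -0.355) 115 (array([ 0.4045, -0.3536]), 46, 26, 5.790337562561035) 0.14302946432350933 8.725019400103776
(0.602, -0.317) 144 (array([ 0.6064, -0.3175]), 47, 26, -11.876502990722656) 0.14361817015522169 -6.555369924274871
(0.402, -0.159) 105 (array([ 0.4058, -0.1589]), 48, 28, 10.447088241577148) 0.14387129874576823 16.391753324138435
(0.559, -0.466) 152 (array([ 0.5624, -0.4665]), 50, 26, -6.053733825683594) 0.142969432213444 -3.119724521814632
mount 917 (array([ 0.6412, -0.0056]), 160, 152, -89.00358635187149)
ball [ 0.63239582 -0.00977515  0.05120451] [0.64545441 0.0114324  0.06097839]
rail 288 (array([0.506 , 0.3177]), 342, 25, -7.838066101074219) (array([0.5216, 0.314 ]), np.float64(-6.667351651993258))
block 31 (array([0.5053, 0.3171]), 29, 20, 5.2875494956970215)
lever 75 (array([0.4947, 0.2264]), 84, 23, 81.67558288574219) (array([0.4945, 0.223 ]), np.float64(84.36049719784455))
flange 142 (array([0.5145, 0.3187]), 102, 87, 83.18413543701172)
side
(0.403, -0.355) 114 (array([ 0.4025, -0.3468]), 42, 28, 4.68341064453125) 0.14236291970276266 5.702198728526241
(0.60
[... 2334 characters left out ...]
294338 0.23473421 0.11358279] [ 25.46327536  22.23430214 -18.6496611   49.11603676   0.
 -58.03672464]
0 [ 0.08867512  0.77829157 -0.62160997] [0.48930241 0.20277781 0.047     ] [ -3.99057233  30.44131483 -42.7332986   13.66732359  51.49701493
  94.03289099]
0.3 [ 0.06391934  0.56101287 -0.82533561] [0.48973218 0.2065498  0.07211922] [  4.51215088  21.79378526 -38.15009412  22.61079255  33.65876515
 103.267078  ]
0.6 [ 0.03345384  0.29362056 -0.95533649] [0.49098308 0.21752884 0.09499461] [ 15.00044695  19.01943919 -29.85565959  34.65664828  15.95941275
 112.40810972]
0.9 [ 0.  0. -1.] [0.49294338 0.23473421 0.11358279] [ 25.46327536  22.23430214 -18.6496611   49.11603676   0.
 121.96327536]
```

```bash
cat >> h.py <<'E'
Z=np.array([0,0,1.])
def say(*a):
    s=telemetry.state(); print(*a,"t",round(s["time_s"],1),"p",np.round(s["position"],3),"F",np.round(s["ft_force"],1),"w",round(s["grip_width"],3),"ff",round(s["finger_force"],1))
E
python3 - <<'E'
from h import *
yr=np.radians(83.3); X=np.array([np.cos(yr),np.sin(yr),0]); ax=np.array([-np.sin(yr),np.cos(yr),0]); o=np.array([.5025,.322,0]); R0=rotdown(yr-np.pi/2)
def pose(a,back=0):
    Rk=R.from_rotvec(ax*(a-.9)).as_matrix()@R0
    p=o+.047*Z-.036*X+.085*(-np.cos(a)*X+np.sin(a)*Z)
    return p-(.155+back)*Rk[:,2],Rk
arm.move_ptp([.42,.02,.42],rotdown(0.)); say("way")
arm.move_ptp(*pose(0,.10)); say("pre")
arm.move_l(pose(0)[0],vel=.1); say("at")
claw.close_gripper(grip_force=6); say("closed")
for a in np.arange(.1,.91,.1):
    p,r=pose(a); arm.move_l(p,vel=.06,rot=r); say(round(a,1))
for n in("scene","side"):
    cv2.imwrite(f"pics/{n}1.png",grab_frame(n)[0])
E
```

```text
way t 3.6 p [0.42  0.019 0.42 ] F [ 0.4 -0.5 -0.3] w 1.005 ff 0.0
pre t 4.5 p [0.466 0.003 0.206] F [-0.3 -1.  -0.4] w 1.001 ff 0.0
at t 5.7 p [0.475 0.081 0.144] F [ 1.3 -0.5 -0.3] w 0.998 ff 0.0
closed t 6.3 p [0.474 0.081 0.143] F [-0.6 -2.8  0.7] w 0.206 ff 24.6
0.1 t 6.8 p [0.475 0.092 0.163] F [-0.6 -3.  -1.2] w 0.204 ff 24.5
0.2 t 7.3 p [0.477 0.104 0.182] F [ 0.5 -4.2 -0.3] w 0.21 ff 24.5
0.3 t 7.9 p [0.479 0.119 0.2  ] F [ 0.9 -3.9 -0.3] w 0.204 ff 24.5
0.4 t 8.4 p [0.48  0.135 0.216] F [ 1.3 -2.3 -0.2] w 0.204 ff 24.3
0.5 t 8.9 p [0.483 0.152 0.23 ] F [ 2.2 -1.7 -1.3] w 0.205 ff 24.2
0.6 t 9.5 p [0.485 0.171 0.243] F [ 0.4 -1.  -2.8] w 0.213 ff 24.1
0.7 t 10.0 p [0.487 0.191 0.253] F [ 0.5 -0.5 -1.2] w 0.205 ff 24.1
0.8 t 10.6 p [0.49  0.212 0.262] F [ 0.3 -0.4 -1.4] w 0.203 ff 24.0
0.9 t 11.1 p [0.492 0.234 0.268] F [-0.1 -1.3 -2.3] w 0.207 ff 24.0
```

Run:
```python
from h import *
claw.open_jaws(); p=telemetry.state()["position"]
arm.move_l(p+.10*Z,vel=.15); say()
arm.move_ptp([.40,.20,.42],rotdown(np.radians(83.3))); say()
p,d=grab_frame("side"); cv2.imwrite("pics/side2.png",p)
P=cloud("side",d)
Q=near(P,(.503,.323),.2,.14,.163);print("rail",rect(Q),pca(Q))
Q=near(P,(.503,.323),.03,.165,.18);print("block",len(Q),rect(Q))
Q=near(P,(.503,.323),.08,.005,.012);print("flange",rect(Q))
Q=near(P,(.493,.235),.04,.08,.14);print("lever",len(Q),Q.mean(0),Q.max(0))
for n in("rack","rail_mid","lever_tip"): print(n,[(np.round(x["xyz"],3),round(x["score"],2)) for x in spotter.tip_of(n,"side")][:1])
```

```text
t 12.7 p [0.492 0.234 0.368] F [-0.3  0.4 -0.6] w 0.997 ff 0.0
t 14.1 p [0.4  0.2  0.42] F [-0.8  0.   0. ] w 1.002 ff 0.0
rail (array([0.502 , 0.3253]), 345, 20, -6.316490173339844) (array([0.4916, 0.3273]), np.float64(-6.683798108820042))
block 193 (array([0.5021, 0.3237]), 30, 23, -6.9274749755859375)
flange (array([0.502 , 0.3231]), 102, 101, 83.68286895751953)
lever 234 [0.49168809 0.24185404 0.10941225] [0.50123327 0.25928145 0.12769099]
rack [(array([0.505, 0.324, 0.   ]), 0.69)]
rail_mid [(array([0.502, 0.322, 0.155]), 0.93)]
lever_tip [(array([0.493, 0.233, 0.111]), 0.89)]
```

View pics/side2.png

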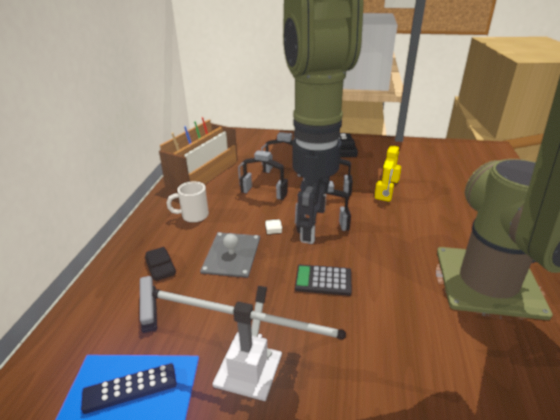

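```bash
cat >> h.py <<'E'
def wcloud():
    s=telemetry.state(); p,d=grab_frame("wrist"); c=get_calibration("wrist"); f=210/np.tan(np.radians(c["vfov"]/2))
    v,u=np.mgrid[:420,:560]; x=u-c["cx"]; y=v-c["cy"]; r=np.hypot(x,y)+1e-9; k=np.tan(r/f)/r
    P=np.stack([x*k*d,y*k*d,d],-1)[d>0]; T=c["tool_from_camera"]
    return p,(P@T[:3,:3].T+T[:3,3])@s["eef_rot"].T+s["position"]
def tips(cam,*q):
    for n in q: print(n,[(np.round(x["xyz"],4).tolist(),round(x["score"],2)) for x in spotter.tip_of(n,cam)][:6])
E
python3 - <<'E'
from h import *
print(get_calibration("wrist")["vfov"])
r=rotdown(np.radians(2)); arm.move_ptp([.60,-.04,.42],r); arm.pause(.2)
p,P=wcloud(); cv2.imwrite("pics/w1.png",p); tips("wrist","ball","mount")
Q=near(P,(.622,-.001),.12,.005,.013);print("mount",len(Q),rect(Q))
Q=near(P,(.622,-.001),.03,.05,.07);print("ball",len(Q),rect(Q),Q.max(0))
arm.move_ptp([.51,.31,.42],rotdown(np.radians(83.3))); arm.pause(.2)
p,P=wcloud(); cv2.imwrite("pics/w2.png",p); tips("wrist","rack","rail_mid","lever_tip")
Q=near(P,(.503,.323),.2,.14,.167);print("rail",len(Q),rect(Q),pca(Q))
Q=near(P,(.503,.323),.03,.165,.18);print("block",len(Q),rect(Q),Q[:,2].max())
E
```

```text
65.70646984690485
ball [([0.6219, -0.0032, 0.0434], 0.93)]
mount [([0.621, -0.0077, 0.0017], 0.96)]
mount 12140 (array([ 0.6229, -0.0022]), 160, 121, -88.67465782165527)
ball 849 (array([ 0.6229, -0.0015]), 36, 33, -6.9837188720703125) [0.64064433 0.01514119 0.06349702]
rack [([0.4986, 0.3203, 0.0006], 0.86)]
rail_mid [([0.4877, 0.2307, 0.1132], 0.72), ([0.5058, 0.3221, 0.1586], 0.55), ([0.5042, 0.3227, 0.0338], 0.45)]
lever_tip [([0.4916, 0.2314, 0.1108], 0.65), ([0.6226, -0.0016, 0.0437], 0.48)]
rail 5211 (array([0.5119, 0.3218]), 316, 22, -6.817901611328125) (array([0.4861, 0.3246]), np.float64(-6.80449719998164))
block 1207 (array([0.5015, 0.3231]), 30, 22, -6.811256408691406) 0.17314080098740336
```

Run:
```python
from h import *
a=np.radians(83.2); arm.move_ptp([.502,.323,.40],rotdown(a))
arm.move_l([.502,.323,.313],vel=.1); claw.close_gripper(grip_force=70); say("grip")
arm.move_l([.502,.323,.413],vel=.1); say("lift")
arm.move_ptp([.56,.16,.413],rotdown(np.radians(42)))
arm.move_ptp([.6227,-.0015,.413],rotdown(np.radians(1.6))); arm.pause(.5); say("over")
p,d=grab_frame("side"); cv2.imwrite("pics/side3.png",p); P=cloud("side",d)
Q=near(P,(.6227,-.0015),.2,.225,.28); c=Q.mean(0); v=np.linalg.svd(Q-c,full_matrices=False)[2][0]; print("rail",len(Q),rect(Q),c,v)
Q=near(P,(.62,0),.08,.08,.115); print("flange",rect(Q)); tips("side","rack","rail_mid","lever_tip","socket")
```

```text
grip t 19.4 p [0.502 0.323 0.313] F [-0.2 -3.1  2.8] w 0.244 ff 70.0
lift t 20.6 p [0.502 0.323 0.412] F [ 0.1 -0.3 -8.9] w 0.245 ff 68.8
over t 22.5 p [ 0.623 -0.001  0.413] F [ 0.2  0.3 -8.2] w 0.245 ff 68.9
rail 710 (array([0.5863, 0.0083]), 333, 122, 85.29686737060547) [0.61836776 0.03847981 0.25778445] [-0.02298929  0.99973057 -0.00320607]
flange (array([0.622 , 0.0009]), 102, 101, -87.73126649856567)
rack [([0.6217, -0.0021, 0.1014], 0.69)]
rail_mid [([0.6224, -0.0028, 0.2556], 0.74)]
lever_tip [([0.5353, -0.0057, 0.2133], 0.44), ([0.62, -0.0025, -0.0014], 0.22)]
socket [([0.6252, 0.0016, 0.1353], 0.61)]
```

View pics/side3.png

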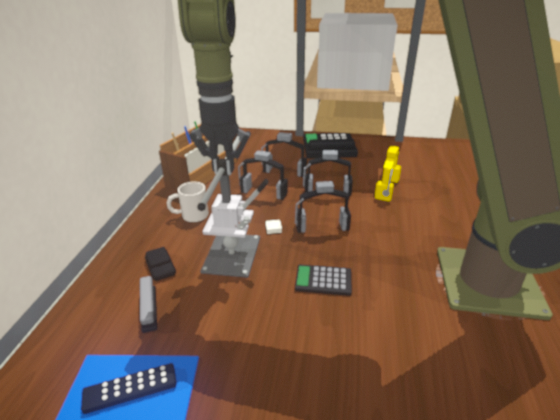

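Run:
```python
from h import *
p=np.array([.6227,-.0025,.413])
arm.move_l(p,vel=.05)
p[2]=.375; print(arm.move_l(p,vel=.08,threshold=10)); say("ball top")
p[2]=.330; print(arm.move_l(p,vel=.04,threshold=10)); say("mid")
p[2]=.318; print(arm.move_l(p,vel=.02,threshold=8)); say("down"); arm.pause(.4)
q,d=grab_frame("side"); P=cloud("side",d); tips("side","rack","rail_mid","lever_tip")
Q=near(P,(.62,0),.08,.011,.022); print("flange",rect(Q),Q[:,2].mean())
```

```text
False
ball top t 23.6 p [ 0.623 -0.002  0.375] F [ 0.  -0.9 -8.2] w 0.247 ff 68.8
False
mid t 24.9 p [ 0.623 -0.002  0.33 ] F [-0.3 -0.2 -8.4] w 0.246 ff 68.8
True
down t 25.4 p [ 0.622 -0.002  0.321] F [-2.1 -0.6  6. ] w 0.244 ff 70.9
rack [([0.6247, -0.0024, 0.0093], 0.87)]
rail_mid [([0.6223, -0.0018, 0.1617], 0.73), ([0.3831, 0.0601, -0.0015], 0.25)]
lever_tip [([0.532, -0.0051, 0.121], 0.58), ([0.755, 0.2091, 0.0021], 0.3)]
flange (array([6.219e-01, 4.000e-04]), 102, 101, -88.13139808177948) 0.015202593456793815
```

Run:
```python
from h import *
claw.open_jaws(); arm.pause(.2); say("rel"); arm.move_l([.6227,-.0025,.42],vel=.15)
r=rotdown(np.pi/2); arm.move_ptp([.535,-.0045,.40],r); claw.close_gripper(grip_force=20)
print(arm.move_l([.535,-.0045,.30],vel=.1,threshold=15)); say()
print(arm.move_l([.535,-.0045,.226],vel=.04,threshold=18)); say("press"); arm.pause(.3)
s=telemetry.state()["position"]; arm.move_l([s[0],s[1],.40],vel=.15)
arm.move_ptp([.40,-.05,.42],r); claw.open_jaws()
p,d=grab_frame("side"); cv2.imwrite("pics/side4.png",p[150:320,120:400]); P=cloud("side",d); tips("side","rack","rail_mid","lever_tip")
Q=near(P,(.62,0),.08,.011,.022); print("flange",rect(Q),Q[:,2].mean())
Q=near(P,(.62,0),.2,.155,.18); print("rail",rect(Q))
Q=near(P,(.52,-.005),.05,.03,.15); Q=Q[Q[:,0]<.575]; print("lever",len(Q),Q.max(0),np.polyfit(Q[:,0],Q[:,2],1))
```

```text
rel t 26.8 p [ 0.621 -0.002  0.318] F [-0.2 -0.3  0.3] w 1.001 ff 0.0
True
t 30.7 p [ 0.531 -0.005  0.306] F [-0.6  0.1  0.3] w -0.001 ff 0.5
True
press t 32.4 p [ 0.534 -0.005  0.232] F [-1.1  0.2 11.5] w 0.003 ff 5.9
rack [([0.6231, -0.0022, 0.0095], 0.86)]
rail_mid [([0.6194, -0.0047, 0.1625], 0.68), ([0.3815, 0.0608, 0.0043], 0.68), ([0.3996, -0.1588, 0.1146], 0.63)]
lever_tip [([0.6203, -0.0034, 0.0002], 0.73), ([0.5029, -0.0062, 0.0543], 0.66)]
flange (array([0.6211, 0.0054]), 102, 91, 1.1999986171722412) 0.015090388173257594
rail (array([6.211e-01, 4.000e-04]), 342, 21, -87.92262554168701)
lever 204 [0.56940242 0.00540033 0.06091411] [-0.0041238   0.05844885]
```

View pics/side4.png

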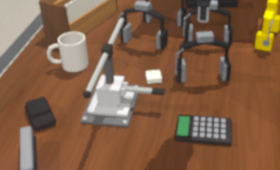

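```bash
cat >> h.py <<'E'
def hang(c,slot,hold=False):
    ok=None; c=np.array(c)
    arm.move_ptp([c[0],c[1],.42],rotdown(np.pi/2)); arm.pause(.2)
    img,P=wcloud(); cv2.imwrite(f"pics/hw{slot}.png",img)
    Q=near(P,c,.09,.135,.150); r=rect(Q); tips("wrist","crown1"); print("cushion",len(Q),r,np.median(Q[:,2]))
    if not(len(Q)>100 and 38<r[1]<54 and 20<r[2]<34 and abs(r[3])<35): print("ABORT"); return False
    p=r[0]; rt=rotdown(np.pi/2+np.radians(r[3]))
    arm.move_ptp([*p,.40],rt); arm.move_l([*p,.298],vel=.12); claw.close_gripper(grip_force=40); say("grip")
    arm.move_l([*p,.51],vel=.25); say("lift")
    t=np.array([.622,-.002])+slot*np.array([-.028,1]); rt=rotdown(np.pi/2+np.radians(1.6))
    w=telemetry.state()["grip_width"]
    if w<.2: print("LOST"); return False
    arm.move_ptp([*t,.51],rt); arm.pause(.2); say("over")
    arm.move_l([*t,.375],vel=.15); print(arm.move_l([*t,.345],vel=.03,threshold=2.5)); say("down")
    claw.open_jaws(); arm.pause(.2); arm.move_l([*t,.51],vel=.25); return True
E
python3 - <<'E'
from h import *
print([solver.ik([.622,y,.51],rotdown(np.pi/2)) is not None for y in(-.14,0,.14)])
print(hang((.403,-.157),.140))
arm.move_ptp([.40,-.25,.42],rotdown(np.pi/2))
p,d=grab_frame("side"); cv2.imwrite("pics/side5.png",p); tips("side","crown1","rack","lever_tip")
E
```

```text
[True, True, True]
crown1 [([0.4019, -0.3561, 0.1146], 0.94), ([0.2156, -0.3947, 0.114], 0.68), ([0.4002, -0.1565, 0.1169], 0.66), ([0.5565, -0.4682, 0.118], 0.59)]
cushion 1675 (array([ 0.4016, -0.1561]), 44, 26, 13.303593635559082) 0.1420036335553796
grip t 38.3 p [ 0.402 -0.156  0.298] F [-0.  -0.8  1.8] w 0.292 ff 40.8
lift t 39.3 p [ 0.401 -0.156  0.509] F [-0.2  0.6 -2.1] w 0.293 ff 40.4
over t 40.8 p [0.618 0.137 0.511] F [-0.2 -1.  -0.6] w 0.292 ff 40.4
True
down t 42.7 p [0.618 0.138 0.349] F [-0.8  1.   4.9] w 0.293 ff 41.1
True
crown1 [([0.558, -0.4678, 0.1162], 0.85), ([0.4043, -0.3517, 0.1155], 0.78), ([0.6182, 0.1366, 0.1671], 0.77), ([0.2109, -0.3977, 0.1143], 0.72), ([0.6029, -0.3176, 0.1175], 0.63), ([0.7024, 0.3972, 0.0076], 0.19)]
rack [([0.6229, -0.0023, 0.0109], 0.71)]
lever_tip [([0.501, -0.0055, 0.0553], 0.69)]
```

View pics/side5.png

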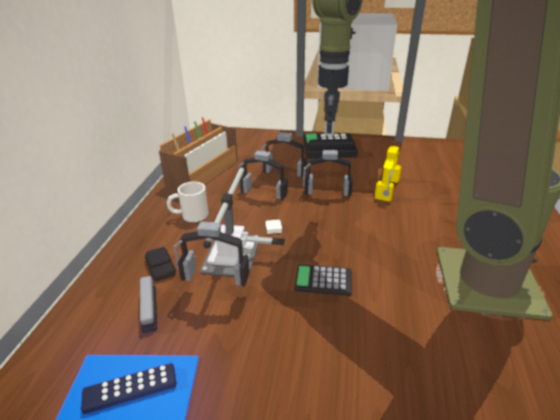

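Run:
```python
from h import *
for p in([.604,-.315],[.559,-.466],[.403,-.353]): print(solver.ik([*p,.51],rotdown(np.radians(82))) is not None, end=" ")
if hang((.403,-.353),.066):
    arm.move_ptp([.40,-.25,.42],rotdown(np.pi/2)); grab_frame("side"); tips("side","crown1","rack")
    if hang((.604,-.316),-.066):
        arm.move_ptp([.40,-.25,.42],rotdown(np.pi/2)); p=grab_frame("side")[0]; tips("side","crown1","rack"); cv2.imwrite("pics/side6.png",p)
```

```text
True True True crown1 [([0.399, -0.3556, 0.1165], 0.9), ([0.5578, -0.4675, 0.1203], 0.69), ([0.5996, -0.3141, 0.1176], 0.68)]
cushion 1678 (array([ 0.4006, -0.3508]), 44, 26, 4.446500301361084) 0.14197107769436823
grip t 48.8 p [ 0.401 -0.351  0.298] F [ 0.9 -0.3  2.6] w 0.293 ff 40.7
lift t 49.8 p [ 0.4   -0.351  0.508] F [ 0.1  0.5 -2.1] w 0.292 ff 40.2
over t 51.7 p [0.62  0.063 0.51 ] F [ 0.2  0.1 -1.7] w 0.291 ff 40.2
True
down t 53.5 p [0.62  0.064 0.35 ] F [-0.3 -0.1  3.9] w 0.296 ff 40.9
crown1 [([0.5601, -0.4688, 0.1164], 0.8), ([0.6026, -0.3175, 0.1148], 0.75), ([0.6155, 0.1361, 0.1695], 0.69), ([0.2124, -0.3973, 0.1129], 0.65), ([0.6239, 0.0656, 0.1697], 0.59)]
rack [([0.6227, -0.0013, 0.01], 0.86)]
crown1 [([0.6, -0.3166, 0.1145], 0.95), ([0.5565, -0.462, 0.1187], 0.74)]
cushion 1672 (array([ 0.6016, -0.3149]), 44, 26, -10.447822570800781) 0.141951515359726
grip t 59.8 p [ 0.602 -0.315  0.298] F [ 0.1 -0.4  2.8] w 0.295 ff 40.5
lift t 60.8 p [ 0.602 -0.315  0.508] F [ 0.4  0.5 -1.9] w 0.291 ff 40.2
over t 62.0 p [ 0.624 -0.07   0.51 ] F [-0.6 -0.6 -1.6] w 0.292 ff 40.1
True
down t 63.8 p [ 0.624 -0.068  0.35 ] F [ 0.5 -0.3  3.8] w 0.293 ff 40.7
crown1 [([0.5581, -0.4688, 0.1171], 0.87), ([0.2121, -0.3982, 0.1159], 0.81), ([0.6216, 0.0638, 0.1683], 0.78), ([0.6242, -0.0695, 0.1677], 0.75), ([0.6167, 0.1381, 0.1672], 0.74)]
rack [([0.6229, -0.0024, 0.0085], 0.55)]
```

View pics/side6.png

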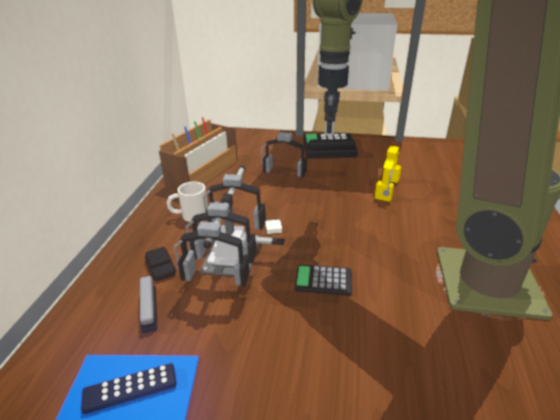

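Three are hung, at (208,230), (219,210) and (232,182). The last black headset is at (285,140).

Run:
```python
from h import *
print(hang((.559,-.464),-.140))
arm.move_ptp([.30,-.25,.45],rotdown(np.pi/2)); arm.pause(1)
for n in("side","scene"):
    p,d=grab_frame(n); cv2.imwrite(f"pics/{n}7.png",p); tips(n,"crown1","rack","lever_tip","mug","mouse","stapler","calculator","remote")
```

```text
crown1 [([0.5573, -0.4668, 0.119], 0.84)]
cushion 1657 (array([ 0.5583, -0.4645]), 44, 26, -6.0773162841796875) 0.14202091502285508
grip t 69.9 p [ 0.558 -0.465  0.298] F [-0.2 -0.5  2.1] w 0.29 ff 40.6
lift t 70.9 p [ 0.558 -0.465  0.509] F [-0.3  0.3 -1. ] w 0.296 ff 40.3
over t 72.3 p [ 0.626 -0.143  0.51 ] F [-0.2 -0.  -0.5] w 0.29 ff 40.2
True
down t 74.2 p [ 0.626 -0.142  0.35 ] F [-0.2 -0.3  4.4] w 0.295 ff 41.1
True
crown1 [([0.6257, -0.145, 0.1678], 0.94), ([0.6267, -0.0715, 0.1666], 0.84), ([0.6239, 0.0632, 0.1688], 0.62), ([0.6234, -0.0026, 0.0062], 0.58), ([0.6188, 0.1365, 0.1667], 0.56)]
rack [([0.6229, 0.0005, 0.008], 0.65)]
lever_tip [([0.5016, -0.006, 0.0533], 0.54)]
mug [([0.6221, 0.0018, 0.0103], 0.64), ([0.7815, -0.1641, -0.0027], 0.58)]
mouse [([0.7902, 0.0764, 0.001], 0.73)]
stapler [([0.7548, 0.2078, 0.0019], 0.89), ([0.6212, -0.0022, -0.0004], 0.57)]
calculator [([0.3833, 0.0613, 0.0017], 0.66)]
remote [([0.7002, 0.3981, 0.0042], 0.64)]
crown1 [([0.6247, -0.1403, 0.1685], 0.9), ([0.6216, 0.0635, 0.1723], 0.86), ([0.6199, 0.1383, 0.1684], 0.8), ([0.6245, -0.0674, 0.1697], 0.61), ([0.2167, -0.3991, 0.1185], 0.59), ([0.7009, 0.4084, 0.01], 0.29)]
rack [([0.6264, -0.0041, 0.0067], 0.73)]
lever_tip [([0.5017, -0.0062, 0.0537], 0.48)]
mug []
mouse [([0.7848, 0.0737, 0.0003], 0.65)]
stapler [([0.751, 0.2064, -0.0007], 0.89)]
calculator [([0.6182, -0.0007, 0.0031], 0.66), ([0.3825, 0.0633, 0.0], 0.65)]
remote [([0.6995, 0.4062, 0.0084], 0.56)]
```

View pics/scene7.png

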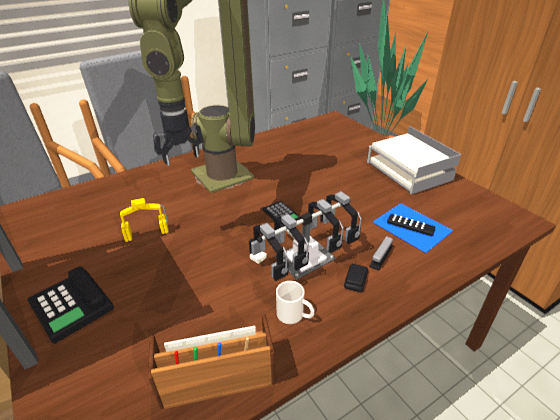

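View pics/side7.png

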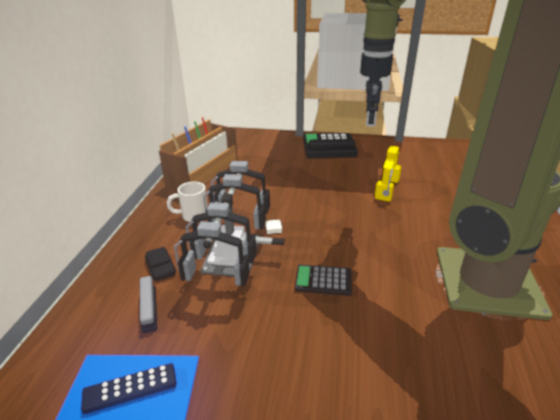

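All four headsets hang on the rail (cushions at side pixels (208,230), (219,210), (232,181) and (240,166)). The lever is level and the bystanders haven't moved.

```bash
python3 -c "
from rig import *
print(finish_job())"
```

```text
the job is handed in; nothing more can be done
None
```

The job is handed in: in the last pictures the rack was seated and locked, all four black headsets hung on the rail, and the bystanders and yellow look-alike had not moved; no verdict was returned.

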